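# Load a label cassette, pin it and hold it shut

## Task

Refill the label cassette: slide the small label roll up off its spindle and set it flat over the hub in the cassette, then swing the lid over onto the roll. Then take the locking pin from its stand and push it down through the lid's hole into the bore below, until its collar has pressed the lid fully shut against the sprung pad. Finish there, still gripping the pin and pressing it down so that the lid stays shut; leave the other things on the counter where they stand.

Things in the scene. Friction and masses are not known exactly. Their poses are not given: they have to be found in the camera images.
- cassette: Label cassette, a fixed aluminium base. Origin: centre of the hub, on the counter. x axis from lock block to hinge, z up: it spans x -73 to +73, y -55 to +55 mm, floor plate 12 mm thick, sides open. Lock block in front: x -73 to -37, y -25 to +25 mm, top at z = 60 mm. Two hinge posts behind: x 55 to 75, y +-34 to 52 mm, to z = 76 mm.
- hub_foot (a point): Foot of the upright hub on the cassette's floor plate (z = 12 mm). The hub is a steel stub 18 mm in diameter and 13 mm high with a tapered top; the roll goes round it and lies flat on the floor plate.
- bore_top (a point): Centre of the mouth of the vertical through-bore (16.5 mm) in the top of the lock block, at z = 60 mm, 55 mm in front of the hub.
- lid_hinge (a point): Middle of the lid's hinge axis (along the cassette's y), 65 mm behind the hub, z = 66 mm. The lid is a grey plate 8 mm thick, its mid-plane through this axis, 140 mm long from here to its free edge, 70 mm wide (50 mm in the last 40 mm). It can be pushed over from behind with closed fingers, clear of its hole.
- lid (a joint): Angle of the lid, rad: 0 = fully shut (level, on its stop), 1.57 upright, grows opening backwards to 2.1. A stiff hinge: starts leaning back at 1.78 to 1.95, drops shut slowly by its own weight (0.3 kg) below about 1.1. Sprung pad (42 mm) under it: with the roll in, the lid rests at about 0.12 rad, some 8 N down at its hole shuts it, and it rises again if let go.
- lid_hole (a point): Centre of the 16.5 mm hole in the lid, on its outer face, 120 mm from the hinge axis. With the lid shut it lies 10 mm above bore_top.
- spindle: Fixed upright spindle that holds the label roll. Origin: centre of its underside. Wooden foot 90 mm in diameter and 6 mm high, with a step 52 mm in diameter on which the roll lies at z = 14 mm; steel post 16 mm in diameter, top at z = 71 mm.
- roll_mid (a point): Centre of the small label roll, half-way up; z along its axis. Paper roll with a cardboard core: 56 mm outside diameter, 26 mm hole, 36 mm high, 0.09 kg. It stands on the spindle, axis upright.
- pin_stand: Fixed wooden block 52 x 52 x 50 mm with a 15.5 mm hole in which the pin stands upright. Origin: centre of its underside. The spindle and the pin stand may change sides.
- pin_grip (a point): Centre of the pin's round head, to be gripped: 20 mm in diameter, 36 mm high; this point lies 68 mm above the pin's tip, and 18 mm above the top of the collar. z along the pin, upwards.
- pin_tip (a point): Lower end of the steel locking pin. Above it the shank, 12 mm in diameter and 45 mm long (first 6 mm tapered), then the collar, 28 mm in diameter and 5 mm thick, then the head. 0.1 kg. The pin starts upright, its collar on the stand's top. With the lid shut and the collar on it, the tip lies 35 mm below bore_top.
- tape_roll: Bystander: brown tape roll 96 mm across, 48 mm high; origin at centre of underside.
- weight_0: Bystander: brass-coloured weight 38 mm across, 57 mm high; origin at centre of underside.
- tub_b: Bystander: lidded salad tub 94 mm across, 51 mm high; origin at centre of underside.
There are look-alikes about, which are no part of the job. Leave any pink or turquoise look-alike of the part that bears roll_mid alone. What is shaped like the cassette but pink is not meant.

How it is judged (in metres and radians):
On the way, in this order (a step that is already met when the one before it is completed fails the run):
1. the label roll has been lifted clear of the spindle (z of roll_mid in the frame of spindle above 0.088 m), for 0.05 s.
2. the roll lies flat round the cassette's hub, released (horizontal distance between roll_mid and hub_foot below 0.008 m and z of roll_mid in the frame of hub_foot below 0.022 m and angle between roll_mid's own z axis and vertical below 0.1 rad and contact force between the fingers and roll below 0.1 N), for 0.2 s.
3. the lid has been brought down onto the roll, before the pin is in (horizontal distance between roll_mid and hub_foot below 0.008 m and z of roll_mid in the frame of hub_foot below 0.022 m and angle between roll_mid's own z axis and vertical below 0.1 rad and value of joint lid below 0.2 rad and distance between pin_tip and bore_top above 0.05 m), for 0.2 s.
At the end, for the whole second after the job is handed in: Roll flat round the hub (within 8 mm, tilt < 0.1 rad); lid shut to 0.025 rad; pin through lid and bore (tip 30 mm or more below the bore mouth, within 6 mm of its axis, tilt < 0.15 rad); fingers still on the pin (> 1 N), pressing it on the cassette (> 2 N) (horizontal distance between roll_mid and hub_foot below 0.008 m and z of roll_mid in the frame of hub_foot below 0.022 m and angle between roll_mid's own z axis and vertical below 0.1 rad and value of joint lid below 0.025 rad and horizontal distance between pin_tip and bore_top below 0.006 m and z of pin_tip in the frame of bore_top below -0.03 m and angle between pin_tip's own z axis and vertical below 0.15 rad and contact force between the fingers and pin above 1 N and contact force between pin and cassette above 2 N); the arm keeps its last pose, push and grip.
It fails at once if the tape roll is pushed more than 30 mm (distance of tape_roll from where it was at the start of the episode above 0.03 m).
It fails at once if the weight is pushed more than 30 mm (distance of weight_0 from where it was at the start of the episode above 0.03 m).
It fails at once if the tub is pushed more than 30 mm (distance of tub_b from where it was at the start of the episode above 0.03 m).
It also fails if it takes over 61 s, if anything falls off the work surface, if the arm or the gripper's body presses on something with over 40 N, if the wrist force passes 120 N, or if a joint passes its speed limit or range.

## Robot

A 6-joint arm with a two-finger parallel gripper is mounted at the origin on a cart in front of the work surface, level with it; the furniture and walls round the work are solid. World frame = base frame: x ahead of the robot, y to its left, z up, the work surface at z = 0. Lengths are in m, angles in degrees, forces in N, time in s.
With the tool pointing down it reaches from about 0.375 to 0.9 m from the base axis. Payload 3.1 kg.
Tool frame: the origin (TCP) lies at the very end of the fingers, on their centre line; the grasp point (between the pads) lies 19 mm behind it (grip_point_offset is the distance from the TCP to the grasp point, in m); y points along the fingers, x is the direction in which the jaws open and shut, and the axes are right-handed (so a half turn about y gives the same grasp; the last joint's range is limited). The gripper opens to 87 mm and grips with 3 to 60 N. Pads are 19 mm wide; open, the fingers measure 117 mm over their backs; the gripper's body (75 mm by 190 mm) begins 51 mm behind the grasp point.
Start: joints at [-76.117, 30.224, 82.088, -0, 67.689, -10.227], TCP at [0.255, -0.57, 0.223] pointing down, gripper open.
Joint ranges: [-176.69, 176.69], [-43.24, 126.21], [12.49, 139.97], [-82, 262], [0, 151.66], [-163.58, 163.58]. Speed limits (degrees/s): [159.86, 159.86, 180, 180, 180, 180].

## Interface

Orientations are given as a 3x3 rotation matrix whose columns are the frame's x, y, z axes.
In Python, from rig import * gives the robot as it stands.
- The arm moves only by the tool send_rows, never from a script. Its argument "moves" is text: rows parted by semicolons, each of 5 numbers parted by spaces: the finger opening in mm, from 0 to 87, then the shift along the tool's x, y, z in mm, then the turn about the tool's y in degrees. In form: fingers dx dy dz yaw; .... A call has 1 to 20 rows; each row shifts and turns the commanded pose from where the row before left it, along the tool's axes as they then stand; what a row does not reach is not made up. A row lasts 1/12 s, in which the tool goes at most 41.7 mm and 7.16 degrees, less where a joint would pass 70% of its speed; a pose out of reach is approached as far as the arm can. A call is refused whole if a number of a shift passes 41.7 or a number of a turn 7.16, either way. A call with a gripper value outside its range is refused whole. The fingers move at their own pace and stop on an object; the grip force is fixed at half the most. Time passes only in rows, so rows that do not move let the fingers close. It gives the time, the measured TCP pose, the force and the opening at its end, in the units of the state.
- read_state(): the state, without advancing time (a new reading comes with each control period).
- capture(name): name is "scene" or "side" or "wrist"; returns a dict with "image" (384x512x3 uint8, blue, green, red), "z_map" (384x512 float32, m along the optical axis (not along the pixel's ray), 0 where there is no reading), "mtx" (3x3 intrinsics, pixels), "origin" and "rotation" of the camera in the world; the wrist camera has in their place "tool_from_camera" (4x4, takes a point from camera to tool coordinates, whose origin is the TCP and whose axes are the tool frame's). Camera axes: x right, y up, looking along -z (the intrinsics and any distortion apply to the point x, -y, -z); pixel columns grow to the right and rows downward; lengths in m; the calibration is good to about 2 mm. A picture is of the moment at which its call begins: read the wrist's pose just before it.
- hand_in(): hands the job in, once; it reports no verdict.
Trained networks look in a picture, given as the dict that the camera call returned (one of the last four; its "shot" number tells which), for a name from the list of things; names that differ only in an ending like _2 or _b are one class to them, and where a whole thing is asked for, a point or a joint stands for the part that bears it (a point fixed in the world has none). Each returns a list of dicts, best first, with "p" (0 to 1); they miss things now and then, are a little off and sometimes report something else, mostly with a low value. They report only what shows in the picture. A call takes as long as a camera call. They do not tell look-alikes from the thing itself.
- search_frame(picture, name): "bbox" ([left, top, right, bottom] in pixels, round what is visible of it).
- masks_of(picture, name): "region" (384x512 bool, what is visible of it) and "bbox" ([left, top, right, bottom] in pixels, round what is visible of it).
- mark_of(picture, name): "pixel" ([row, column] in pixels: a listed point, or the origin of a listed thing).
The state is a dict: "time_s": time; "joint_positions": joint angles; "qvel": joint speeds; "tau": joint torques, N m; "position": TCP position; "tcp_rot": TCP orientation; "force": force on the tool from outside, world axes, zero at the start; "moment": the same for the moment, N m; "opening": opening from 0.0 (shut) to 1.0 (fully open).
Only numpy, scipy, OpenCV 4.12 (cv2) and the standard library are available. Lean on these libraries where they do the work, as an engineer would, in place of code of your own. Each camera call takes 0.05 s, during which the arm holds its last target. There are 200 camera calls.

## Working session

There is one attempt and no reset: what is moved stays moved. The work goes in short steps, Python scripts to look and compute and a tool call to move; the robot and the scene stay as the last step left them, time stands still between calls to the robot, and variables do not carry over. Pictures are saved under pics/ and viewed, about 8 in all and at most 12, crops included, and the job is handed in when it is done.

Besides the shell and the picture viewer there is one more tool, called after "Request:" as name(argument=value, ...) on one line, values as JSON. send_rows: Moves the arm, as the interface text tells. Its arguments: {"type":"object","properties":{"moves":{"type":"string"}},"required":["moves"]}

```bash
ls; mkdir -p pics; cat > h.py <<'E'
from rig import *
import numpy as np, cv2
def world(c,px,z=None,depth=None,st=None):
    # px=[row,col]; intersect with plane z or use depth
    M=c["mtx"]; v,u=px
    d=np.array([(u-M[0,2])/M[0,0],-(v-M[1,2])/M[1,1],-1.])
    if "origin" in c: R=np.array(c["rotation"]);o=np.array(c["origin"])
    else:
        T=np.array(c["tool_from_camera"]);Rt=np.array(st["tcp_rot"])
        R=Rt@T[:3,:3];o=Rt@T[:3,3]+np.array(st["position"])
    w=R@d
    if depth is None: depth=(z-o[2])/w[2]
    return o+w*depth
E
python3 - <<'E'
from h import *
s=read_state();print({k:np.round(v,3).tolist() for k,v in s.items()})
for n in ["scene","side"]:
    c=capture(n);cv2.imwrite(f"pics/{n}0.png",c["image"])
    print(n,[k for k in c],np.round(c["origin"],3))
    for t,z in [("cassette",0),("hub_foot",.012),("bore_top",.06),("lid_hinge",.066),("lid_hole",None),("spindle",0),("roll_mid",.032),("pin_stand",0),("pin_grip",.073),("pin_tip",.005),("tape_roll",0),("weight_0",0),("tub_b",0)]:
        for m in mark_of(c,t)[:3]:
            p=m["pixel"];r,q=int(p[0]),int(p[1])
            dz=c["z_map"][min(max(r,0),383),min(max(q,0),511)]
            print(t,round(m["p"],2),np.round(p,1),"plane",None if z is None else np.round(world(c,p,z),3),"depth",np.round(world(c,p,depth=dz),3))
E
```

```text
pics
{'time_s': 0.0, 'joint_positions': [-76.117, 30.28, 82.158, -0.002, 67.691, -10.227], 'qvel': [0.05, -0.017, 0.111, 0.063, 0.021, -0.015], 'tau': [-0.0, -44.004, -17.659, 0.063, 0.058, -0.0], 'position': [0.255, -0.57, 0.222], 'tcp_rot': [[0.409, -0.001, 0.913], [-0.913, 0.002, 0.409], [-0.002, -1.0, 0.0]], 'force': [0.203, -0.053, 0.108], 'moment': [0.03, -0.026, 0.007], 'opening': 1.0}
scene ['image', 'z_map', 'mtx', 'origin', 'rotation', 'shot'] [-0.112  0.61   0.904]
cassette 0.84 [263.8 249.6] plane [ 0.371  0.161 -0.   ] depth [0.367 0.165 0.008]
cassette 0.8 [203.5 260.6] plane [ 0.523 -0.032 -0.   ] depth [ 0.513 -0.022  0.014]
cassette 0.35 [259.8 188.4] plane [0.503 0.28  0.   ] depth [0.47  0.298 0.049]
hub_foot 0.88 [261.7 255.3] plane [0.359 0.151 0.012] depth [0.329 0.18  0.069]
hub_foot 0.83 [203.5 257.5] plane [ 0.521 -0.016  0.012] depth [ 0.522 -0.016  0.012]
hub_foot 0.21 [264.5 191.9] plane [0.475 0.287 0.012] depth [0.456 0.297 0.041]
bore_top 0.58 [194.1 277.1] plane [ 0.474 -0.057  0.06 ] depth [ 0.473 -0.056  0.061]
bore_top 0.58 [263.2 268.2] plane [0.30
[... 2329 characters left out ...]
71  0.032] depth [ 0.428 -0.189  0.025]
roll_mid 0.52 [176.3 321.3] plane [ 0.446 -0.308  0.032] depth [ 0.448 -0.318  0.029]
pin_stand 0.8 [287.9 214.8] plane [0.493 0.287 0.   ] depth [0.482 0.309 0.017]
pin_grip 0.56 [247.9 214.8] plane [0.497 0.278 0.073] depth [0.488 0.296 0.084]
pin_grip 0.45 [185.2 224.7] plane [ 0.617 -0.011  0.073] depth [ 0.709 -0.202 -0.002]
pin_tip 0.55 [193.7 286.6] plane [ 0.515 -0.194  0.005] depth [ 0.476 -0.06   0.057]
tape_roll 0.91 [241.  171.7] plane [0.655 0.169 0.   ] depth [0.633 0.202 0.02 ]
weight_0 0.49 [181.9 226.6] plane [ 0.714 -0.224  0.   ] depth [ 0.703 -0.202  0.009]
tub_b 0.69 [214.9 190.7] plane [0.687 0.034 0.   ] depth [0.636 0.12  0.044]
```

```bash
python3 - <<'E'
import cv2,numpy as np
a=cv2.imread("pics/scene0.png")[110:310,150:350];b=cv2.imread("pics/side0.png")[110:310,150:350]
cv2.imwrite("pics/both0.png",np.hstack([cv2.resize(x,(400,400),interpolation=cv2.INTER_CUBIC) for x in (a,b)]))
E
```

```text
(no output)
```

View pics/both0.png

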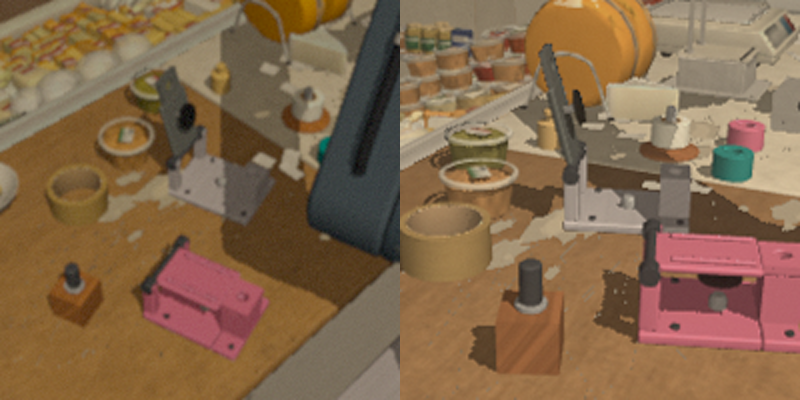

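The grey cassette is at about (0.524,-0.035), yaw about 24°. The spindle with the white roll is at (0.545,-0.26), and the pin stand at (0.494,0.287). Pink and teal things are decoys. I'll move over the spindle.

Request:
send_rows(moves="87 -8 0 18 0;87 -15 0 36 0;87 -15 0 36 0;87 -15 0 36 0;87 -15 0 36 0;87 -15 0 36 0;87 -15 0 36 0;87 -15 0 36 0;87 -15 0 36 0;87 -15 0 36 0;87 -15 0 36 0;87 -7 0 12 0;87 0 0 0 0;87 0 0 0 0")

```text
time_s: 2.57
position: [0.5439, -0.2601, 0.2224]
tcp_rot: [[0.41, -0.001, 0.912], [-0.912, -0.001, 0.41], [0.0, -1.0, -0.001]]
force: [-0.7, 0.0, 0.5]
opening: 0.994
```

```bash
python3 - <<'E'
from h import *
s=read_state();print(np.round(s["position"],4),np.round(s["tcp_rot"],3).tolist())
c=capture("wrist");cv2.imwrite("pics/w1.png",c["image"]);print(np.round(c["tool_from_camera"],3).tolist())
for t,z in [("roll_mid",.032),("spindle",.0)]:
    for m in mark_of(c,t)[:3]: print(t,round(m["p"],2),m["pixel"],np.round(world(c,m["pixel"],z,st=s),4))
# roll top face: all points with height 45-55 / post top
M=c["mtx"];v,u=np.mgrid[0:384,0:512];d=c["z_map"]
T=np.array(c["tool_from_camera"]);Rt=np.array(s["tcp_rot"]);R=Rt@T[:3,:3];o=Rt@T[:3,3]+s["position"]
P=o+(np.stack([(u-M[0,2])/M[0,0],-(v-M[1,2])/M[1,1],-np.ones_like(d)],-1)*d[...,None])@R.T
for lo,hi in [(.044,.056),(.066,.075)]:
    k=(d>0)&(P[...,2]>lo)&(P[...,2]<hi)&(np.hypot(P[...,0]-.545,P[...,1]+.26)<.06)
    if k.sum()>5: print(lo,k.sum(),P[k].min(0).round(4),P[k].max(0).round(4),cv2.minEnclosingCircle(P[k][:,:2].astype(np.float32)))
s=c=None
c=capture("side")
for t,z in [("roll_mid",.032),("spindle",.0)]:
    for m in mark_of(c,t)[:3]: print(t,round(m["p"],2),m["pixel"],np.round(world(c,m["pixel"],z),4))
E
```

```text
[ 0.5439 -0.2601  0.2224] [[0.41, -0.001, 0.912], [-0.912, -0.001, 0.41], [0.0, -1.0, -0.001]]
[[1.0, -0.001, -0.001, -0.001], [-0.001, 0.307, -0.952, -0.162], [0.001, 0.952, 0.307, 0.086], [0.0, 0.0, 0.0, 1.0]]
roll_mid 0.78 [172.2, 264.6] [ 0.543  -0.2689  0.032 ]
roll_mid 0.62 [252.3, 282.7] [ 0.4538 -0.3361  0.032 ]
roll_mid 0.59 [220.5, 193.4] [ 0.4482 -0.2127  0.032 ]
spindle 0.76 [164.7, 263.2] [ 0.5442 -0.267   0.    ]
0.044 1463 [ 0.5204 -0.2966  0.044 ] [ 0.5754 -0.2416  0.056 ] ((0.5478678941726685, -0.2692071497440338), 0.02801249548792839)
0.066 134 [ 0.5404 -0.2751  0.066 ] [ 0.5545 -0.2603  0.0721] ((0.5470457077026367, -0.26762863993644714), 0.007587919011712074)
roll_mid 0.77 [174.3, 285.8] [ 0.5463 -0.2799  0.032 ]
roll_mid 0.77 [172.8, 322.0] [ 0.4515 -0.3429  0.032 ]
roll_mid 0.74 [189.2, 321.4] [ 0.4203 -0.1985  0.032 ]
spindle 0.64 [184.6, 283.3] [ 0.5512 -0.2762  0.    ]
```

View pics/w1.png

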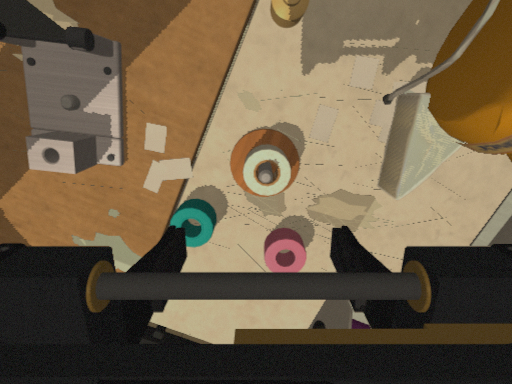

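The wrist view shows the white roll on the spindle at pixel (row 172, col 266), clear of the teal and pink decoys. The cassette hub is at about (102, 70) and the lock block at (150, 60). The roll centre is (0.547,-0.268). The camera sits at tool +z, so I'll flip 180° to keep it clear of the lid, but I'll measure the cassette from here first.

```bash
cat >> h.py <<'E'
def cloud(c,st=None):
    M=c["mtx"];v,u=np.mgrid[0:384,0:512];d=c["z_map"]
    if "origin" in c: R=np.array(c["rotation"]);o=np.array(c["origin"])
    else:
        T=np.array(c["tool_from_camera"]);Rt=np.array(st["tcp_rot"]);R=Rt@T[:3,:3];o=Rt@T[:3,3]+st["position"]
    P=o+(np.stack([(u-M[0,2])/M[0,0],-(v-M[1,2])/M[1,1],-np.ones_like(d)],-1)*d[...,None])@R.T
    P[d==0]=np.nan
    return P
def pts(P,lo,hi,xy,r):
    k=(P[...,2]>lo)&(P[...,2]<hi)&(np.hypot(P[...,0]-xy[0],P[...,1]-xy[1])<r)
    return P[k]
E
python3 - <<'E'
from h import *
s=read_state();c=capture("wrist");P=cloud(c,s)
q=pts(P,.056,.064,(.474,-.06),.05);print("block",len(q),cv2.minAreaRect(q[:,:2].astype(np.float32)))
q=pts(P,.018,.028,(.524,-.038),.025);print("hub",len(q),q.mean(0),cv2.minEnclosingCircle(q[:,:2].astype(np.float32)))
q=pts(P,.008,.016,(.524,-.038),.11);print("floor",len(q),cv2.minAreaRect(q[:,:2].astype(np.float32)))
for t,z in [("hub_foot",.012),("bore_top",.06),("lid_hinge",.066)]:
    for m in mark_of(c,t)[:2]: print(t,round(m["p"],2),m["pixel"],np.round(world(c,m["pixel"],z,st=s),4))
E
```

```text
block 1423 ((0.4705941081047058, -0.04437961429357529), (0.03646010532975197, 0.052397388964891434), 17.633241653442383)
hub 206 [ 0.52388541 -0.0295642   0.02292352] ((0.5230767726898193, -0.028289413079619408), 0.008931911550462246)
floor 8711 ((0.5227454900741577, -0.028103679418563843), (0.14574554562568665, 0.1103593185544014), 18.007375717163086)
hub_foot 0.9 [96.4, 72.3] [ 0.5292 -0.0273  0.012 ]
hub_foot 0.17 [169.1, 263.6] [ 0.5409 -0.2703  0.012 ]
bore_top 0.74 [153.5, 48.2] [ 0.4716 -0.0429  0.06  ]
lid_hinge 0.83 [31.6, 36.8] [ 0.5871 -0.0116  0.066 ]
```

Request:
send_rows(moves="87 0 0 0 7;87 0 0 0 7;87 0 0 0 7;87 0 0 0 7;87 0 0 0 7;87 0 0 0 7;87 0 0 0 7;87 0 0 0 7;87 0 0 0 7;87 0 0 0 7;87 0 0 0 7;87 0 0 0 7;87 0 0 0 7;87 0 0 0 7;87 0 0 0 7;87 0 0 0 7;87 0 0 0 7;87 0 0 0 7;87 0 0 0 7;87 0 0 0 7")

```text
time_s: 4.73
position: [0.532, -0.2743, 0.2217]
tcp_rot: [[-0.916, 0.026, -0.401], [0.401, 0.027, -0.916], [-0.013, -0.999, -0.035]]
force: [0.2, 0.1, 0.3]
opening: 0.999
```

Request:
send_rows(moves="87 0 0 0 6;87 0 0 0 6;87 0 0 0 6;87 0 0 0 6;87 0 0 0 6;87 0 0 0 6;87 0 0 0 6;87 0 0 0 4;87 0 0 0 0;87 0 0 0 0;87 0 0 0 0")

```text
time_s: 5.65
position: [0.4061, -0.3487, 0.1794]
tcp_rot: [[-0.542, 0.235, -0.807], [0.84, 0.146, -0.522], [-0.005, -0.961, -0.277]]
force: [0.4, 0.2, 0.4]
opening: 0.997
```

```bash
cat >> h.py <<'E'
def go(xyz,cyaw=17.8,s=None):
    """shift in tool axes (mm) to xyz; and yaw still to turn so tool z points at cyaw+180"""
    s=s or read_state();R=np.array(s["tcp_rot"])
    a=np.degrees(np.arctan2(R[1,2],R[0,2]))
    print("pos",np.round(s["position"],4),"shift",np.round(R.T@(np.array(xyz)-s["position"])*1e3,1),"yaw row",round((a-cyaw+180+180)%360-180,2),"tilt",np.round(R[2],3),"F",np.round(s["force"],1))
E
python3 - <<'E'
from h import *
go((.5472,-.2685,.02))
s=read_state();c=capture("wrist");P=cloud(c,s)
q=pts(P,.044,.056,(.547,-.268),.04);print(cv2.minEnclosingCircle(q[:,:2].astype(np.float32)))
q=pts(P,.066,.075,(.547,-.268),.04);print(cv2.minEnclosingCircle(q[:,:2].astype(np.float32)))
E
```

```text
pos [ 0.4061 -0.3487  0.1794] shift [  -8.3  198.1 -111.6] yaw row 15.11 tilt [-0.005 -0.961 -0.277] F [0.4 0.2 0.4]
((0.5463146567344666, -0.26846814155578613), 0.027864456176757812)
((0.5411717891693115, -0.2701880931854248), 0.00491423299536109)
```

```bash
python3 - <<'E'
from h import *
s=read_state();print(s["joint_positions"],s["qvel"],s["opening"])
E
```

```text
[-62.01485019  26.39583251 100.83963798  19.58184723  55.48699847
 163.5183819 ] [ 0.54306103 -0.0205499  -0.1326763   0.02748937 -0.03992757 -0.00580143] 0.9982596687415216
```

Request:
send_rows(moves="87 0 0 0 -7;87 0 0 0 -7;87 0 0 0 -7;87 0 0 0 -7;87 0 0 0 -7;87 0 0 0 -7;87 0 0 0 -7;87 0 0 0 -7;87 0 0 0 -7;87 0 0 0 -7;87 0 0 0 0;87 0 0 0 0")

```text
time_s: 6.7
position: [0.4064, -0.3481, 0.1794]
tcp_rot: [[-0.944, 0.235, 0.232], [-0.201, 0.147, -0.969], [-0.261, -0.961, -0.091]]
force: [0.8, 0.4, 0.2]
opening: 1.0
```

```bash
python3 - <<'E'
from h import *
go((.5472,-.2685,.02))
s=read_state();print(s["joint_positions"])
E
```

```text
pos [ 0.4064 -0.3481  0.1794] shift [-107.3  197.9  -29.9] yaw row 85.66 tilt [-0.261 -0.961 -0.091] F [0.8 0.4 0.2]
[-61.98611327  26.39444045 100.8734793   19.57691307  55.48018897
  93.69956971]
```

The joint 6 limit baked a tangential tilt into the commanded pose (j4 = 19.6°). Turning against the opposite limit should mirror it back, so I'll do that in small monitored steps.

Request:
send_rows(moves="87 0 -5 0 -7;87 0 -5 0 -7;87 0 -5 0 -7;87 0 -5 0 -7;87 0 -5 0 -7;87 0 -5 0 -7;87 0 -5 0 -7;87 0 -5 0 -7;87 0 -5 0 -7;87 0 -5 0 -7;87 0 0 0 -7;87 0 0 0 -7;87 0 0 0 -7;87 0 0 0 -7;87 0 0 0 -7;87 0 0 0 -7;87 0 0 0 -7;87 0 0 0 -7;87 0 0 0 -7;87 0 0 0 -7")

```text
time_s: 8.37
position: [0.3942, -0.3555, 0.2272]
tcp_rot: [[0.874, 0.235, 0.425], [-0.464, 0.147, 0.874], [0.142, -0.961, 0.237]]
force: [-0.7, -0.6, 0.2]
opening: 0.994
```

Request:
send_rows(moves="87 0 0 0 -7;87 0 0 0 -7;87 0 0 0 -7;87 0 0 0 -7;87 0 0 0 -7;87 0 0 0 -7;87 0 0 0 -7;87 0 0 0 -7;87 0 0 0 -7;87 0 0 0 -7;87 0 0 0 -7;87 0 0 0 -7;87 0 0 0 -7;87 0 0 0 -7;87 0 0 0 -7;87 0 0 0 -7;87 0 0 0 -6;87 0 0 0 -6;87 0 0 0 0;87 0 0 0 0")

```text
time_s: 10.03
position: [0.4118, -0.3491, 0.2348]
tcp_rot: [[-0.105, 0.208, -0.972], [0.988, 0.136, -0.077], [0.116, -0.969, -0.22]]
force: [0.4, 0.1, 0.8]
opening: 0.997
```

```bash
python3 - <<'E'
from h import *
go((.5472,-.2685,.02))
s=read_state();print(s["joint_positions"])
E
```

```text
pos [ 0.4118 -0.3491  0.2348] shift [ 40.6 247.2 -90.6] yaw row -13.25 tilt [ 0.116 -0.969 -0.22 ] F [0.4 0.1 0.8]
[ -60.53785007   22.2149932    96.4365935    16.15079593   63.21542202
 -163.40556044]
```

Request:
send_rows(moves="87 0 0 0 -6;87 0 0 0 -6;87 0 0 0 -6;87 0 0 0 0;87 0 0 0 0")

```text
time_s: 10.45
position: [0.4633, -0.32, 0.2516]
tcp_rot: [[-0.316, 0.13, -0.94], [0.948, 0.091, -0.306], [0.046, -0.987, -0.152]]
force: [0.8, -0.2, 0.2]
opening: 1.003
```

```bash
python3 - <<'E'
from h import *
go((.5472,-.2685,.02))
s=read_state();print(s["joint_positions"])
E
```

```text
pos [ 0.4633 -0.32    0.2516] shift [ 11.6 244.3 -59.4] yaw row 0.26 tilt [ 0.046 -0.987 -0.152] F [ 0.8 -0.2  0.2]
[ -51.07387238   22.56777051   91.50485381   10.01196936   65.63733137
 -163.45432771]
```

Request:
send_rows(moves="87 0 0 0 -6;87 0 0 0 -6;87 0 0 0 -6;87 0 0 0 -6;87 0 0 0 0;87 0 0 0 0")

```text
time_s: 10.95
position: [0.5232, -0.2613, 0.2609]
tcp_rot: [[-0.567, 0.041, -0.823], [0.824, 0.002, -0.567], [-0.021, -0.999, -0.035]]
force: [0.3, -1.0, 0.6]
opening: 0.997
```

```bash
python3 - <<'E'
from h import *
go((.5472,-.2685,.02))
s=read_state();print(s["joint_positions"])
E
```

```text
pos [ 0.5232 -0.2613  0.2609] shift [-14.4 241.6  -7.2] yaw row 16.77 tilt [-0.021 -0.999 -0.035] F [ 0.3 -1.   0.6]
[ -38.31098117   23.84447827   86.98757709    1.68941588   67.42450153
 -163.48389573]
```

Request:
send_rows(moves="87 0 0 0 -5;87 0 0 0 0;87 0 0 0 0")

```text
time_s: 11.2
position: [0.5333, -0.2479, 0.261]
tcp_rot: [[-0.612, 0.026, -0.791], [0.79, -0.02, -0.612], [-0.031, -0.999, -0.008]]
force: [0.3, 0.4, -0.2]
opening: 0.995
```

```bash
python3 - <<'E'
from h import *
go((.5472,-.2685,.02))
s=read_state();print(s["joint_positions"])
E
```

```text
pos [ 0.5333 -0.2479  0.261 ] shift [-17.2 241.6   3.6] yaw row 19.96 tilt [-0.031 -0.999 -0.008] F [ 0.3  0.4 -0.2]
[-3.57753628e+01  2.41871436e+01  8.63615281e+01 -6.55310708e-02
  6.75888389e+01 -1.63501786e+02]
```

Request:
send_rows(moves="87 0 0 0 5;87 0 0 0 5;87 0 0 0 5;87 0 0 0 5;87 0 0 0 0;87 0 0 0 0")

```text
time_s: 11.7
position: [0.5333, -0.2485, 0.2613]
tcp_rot: [[-0.306, 0.026, -0.952], [0.952, -0.02, -0.307], [-0.027, -0.999, -0.019]]
force: [0.2, -1.1, 0.4]
opening: 1.002
```

```bash
python3 - <<'E'
from h import *
go((.5470,-.2685,.021))
s=read_state();print(s["joint_positions"])
c=capture("wrist");P=cloud(c,s)
q=pts(P,.044,.056,(.547,-.268),.04);print(cv2.minEnclosingCircle(q[:,:2].astype(np.float32)))
q=pts(P,.064,.076,(.547,-.268),.04);print(q[:,2].max(),cv2.minEnclosingCircle(q[:,:2].astype(np.float32)))
E
```

```text
pos [ 0.5333 -0.2485  0.2613] shift [-16.7 240.9  -2.3] yaw row 0.06 tilt [-0.027 -0.999 -0.019] F [ 0.2 -1.1  0.4]
[-3.58234506e+01  2.41723721e+01  8.63314691e+01 -6.47691205e-02
  6.75892084e+01 -1.43643484e+02]
((0.5470863580703735, -0.2679596245288849), 0.02788764238357544)
0.07225642920021341 ((0.5464739799499512, -0.26645249128341675), 0.00786085519939661)
```

Request:
send_rows(moves="87 -8 10 -1 0;87 -8 35 -1 0;87 0 35 0 0;87 0 35 0 0;87 0 35 0 0;87 0 30 0 0;87 0 25 0 0;87 0 20 0 0;87 0 10 0 0;87 0 6 0 0;87 0 0 0 0;87 0 0 0 0")

```text
time_s: 12.75
position: [0.5482, -0.2672, 0.0216]
tcp_rot: [[-0.307, 0.028, -0.951], [0.951, -0.021, -0.307], [-0.029, -0.999, -0.02]]
force: [0.4, 0.1, -0.2]
opening: 1.0
```

Request:
send_rows(moves="40 0 0 0 0;40 0 0 0 0;40 0 0 0 0;40 0 0 0 0;40 0 0 0 0;40 0 0 0 0;40 0 0 0 0;40 0 0 0 0")

```text
time_s: 13.42
position: [0.5482, -0.2671, 0.0217]
tcp_rot: [[-0.307, 0.028, -0.951], [0.951, -0.021, -0.307], [-0.029, -0.999, -0.02]]
force: [-0.2, 0.2, 2.8]
opening: 0.637
```

Request:
send_rows(moves="40 0 -5 0 0;40 -1 -12 -1 0;40 -1 -20 -1 0;40 -1 -25 0 0;40 0 -25 0 0;40 0 -13 0 0;40 0 0 0 0;40 0 0 0 0")

```text
time_s: 14.08
position: [0.548, -0.2669, 0.1222]
tcp_rot: [[-0.307, 0.028, -0.951], [0.951, -0.021, -0.307], [-0.029, -0.999, -0.02]]
force: [0.3, -0.2, -0.9]
opening: 0.636
```

```bash
python3 - <<'E'
from h import *
s=read_state();c=capture("scene");P=cloud(c)
print(s["opening"])
q=pts(P,.125,.165,s["position"][:2],.04);print(len(q),q.min(0),q.max(0))
for m in mark_of(c,"roll_mid")[:3]: print(m["p"],m["pixel"],world(c,m["pixel"],.132))
go((.523,-.0285,.12))
E
```

```text
0.6359298640889315Traceback (most recent call last):
  File "<stdin>", line 4, in <module>
    return umr_minimum(a, axis, None, out, keepdims, initial, where)
ValueError: zero-size array to reduction operation minimum which has no identity
```

Request:
send_rows(moves="40 10 0 -2 0;40 20 0 -5 0;40 30 -1 -6 0;40 30 -1 -6 0;40 30 -1 -6 0;40 30 -1 -6 0;40 30 -1 -6 0;40 25 -1 -6 0;40 20 0 -4 0;40 10 0 -3 0;40 0 0 0 0;40 0 0 0 0;40 0 0 0 0")

```text
time_s: 15.22
position: [0.5235, -0.0287, 0.1213]
tcp_rot: [[-0.306, 0.027, -0.952], [0.952, -0.021, -0.307], [-0.028, -0.999, -0.019]]
force: [-0.7, -1.6, -1.1]
opening: 0.638
```

```bash
python3 - <<'E'
from h import *
go((.523,-.028,.021))
s=read_state();c=capture("wrist");P=cloud(c,s);w=c["image"]
q=pts(P,.14,.16,s["position"][:2],.045);print("roll top",len(q),cv2.minEnclosingCircle(q[:,:2].astype(np.float32)),q[:,2].max())
q=pts(P,.057,.064,(.4706,-.0444),.04);print("block",len(q),cv2.minAreaRect(q[:,:2].astype(np.float32)))
c=capture("side");i=c["image"][110:310,150:350]
cv2.imwrite("pics/m2.png",np.hstack([w,cv2.resize(i,(384,384))[:, :288]]))
E
```

```text
pos [ 0.5235 -0.0287  0.1213] shift [  3.6 100.2   2.3] yaw row 0.07 tilt [-0.028 -0.999 -0.019] F [-0.7 -1.6 -1.1]
roll top 6066 ((0.5134190320968628, -0.029586277902126312), 0.0405302457511425) 0.15997126133813033
block 3016 ((0.47070810198783875, -0.04301988333463669), (0.0360167995095253, 0.05025682598352432), 18.00334930419922)
```

View pics/m2.png

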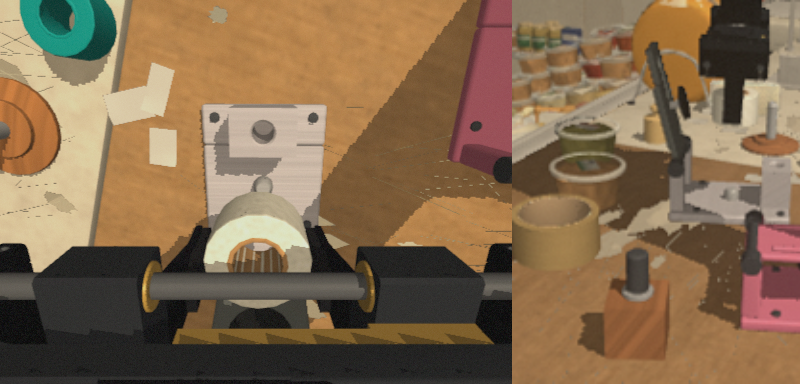

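Request:
send_rows(moves="40 2 10 1 0;40 2 20 1 0;40 0 20 0 0;40 0 16 0 0;40 0 10 0 0;40 0 8 0 0;40 0 6 0 0;40 0 5 0 0;40 0 4 0 0;40 0 1 0 0;40 0 0 0 0;40 0 0 0 0")

```text
time_s: 16.32
position: [0.523, -0.0266, 0.0219]
tcp_rot: [[-0.307, 0.028, -0.951], [0.951, -0.021, -0.307], [-0.028, -0.999, -0.02]]
force: [-0.2, -0.0, -0.9]
opening: 0.64
```

```bash
python3 - <<'E'
from h import *
go((.5232,-.0272,.020))
E
```

```text
pos [ 0.523  -0.0266  0.0219] shift [-0.5  1.9  0. ] yaw row 0.11 tilt [-0.028 -0.999 -0.02 ] F [-0.2 -0.  -0.9]
```

Request:
send_rows(moves="40 0 1.5 0 0;40 0 0 0 0;70 0 0 0 0;87 0 0 0 0;87 0 0 0 0;87 0 0 0 0;87 0 0 0 0;87 0 0 0 0;87 0 0 0 0;87 0 -10 0 0;87 -1 -20 -1 0;87 -1 -30 -1 0;87 -1 -40 -1 0;87 -1 -40 -1 0;87 -1 -40 -1 0;87 -1 -30 0 0;87 0 -10 0 0;87 0 0 0 0;87 0 0 0 0")

```text
time_s: 17.9
position: [0.5228, -0.0261, 0.2403]
tcp_rot: [[-0.307, 0.027, -0.951], [0.951, -0.02, -0.307], [-0.028, -0.999, -0.02]]
force: [0.2, -0.4, -0.9]
opening: 1.002
```

```bash
python3 - <<'E'
from h import *
s=read_state();c=capture("wrist");P=cloud(c,s);w=c["image"]
q=pts(P,.045,.052,(.523,-.027),.035);print("roll top",len(q),cv2.minEnclosingCircle(q[:,:2].astype(np.float32)),q[:,2].mean())
c=capture("side");P=cloud(c);i=c["image"][110:310,150:350]
d=np.array([.951,.309]);n=np.array([-.309,.951])
for nm in ["side","scene"]:
    if nm=="scene": P=cloud(capture("scene"))
    X=(P[...,:2]-[.523,-.027])@d;Y=(P[...,:2]-[.523,-.027])@n
    k=(abs(Y)<.037)&(X>.03)&(X<.16)&(P[...,2]>.1)&(P[...,2]<.23)
    if k.sum()>20:
        print(nm,k.sum(),"zmax",P[k][:,2].max(),"fit x=a*z+b",np.polyfit(P[k][:,2],X[k],1),X[k].min(),X[k].max(),"Y",Y[k].min(),Y[k].max())
cv2.imwrite("pics/m3.png",np.hstack([w,cv2.resize(i,(384,384))[:, :288]]))
go((.523,-.027,.2))
E
```

```text
roll top 1280 ((0.5210182070732117, -0.025462718680500984), 0.027969051152467728) 0.04744599034815113
side 505 zmax 0.20133155209831835 fit x=a*z+b [0.32547714 0.03206329] 0.052190259548716755 0.10353299801637719 Y -0.034345215374525374 0.03642888606973653
scene 466 zmax 0.20320847656999308 fit x=a*z+b [0.36453395 0.02278219] 0.049955003488108794 0.10195828948933294 Y -0.0349284526694995 0.036471467900919576
pos [ 0.5219 -0.026   0.238 ] shift [-0.4 38.1 -0.2] yaw row 0.09 tilt [-0.025 -1.    -0.015] F [0.6 0.2 0. ]
```

View pics/m3.png

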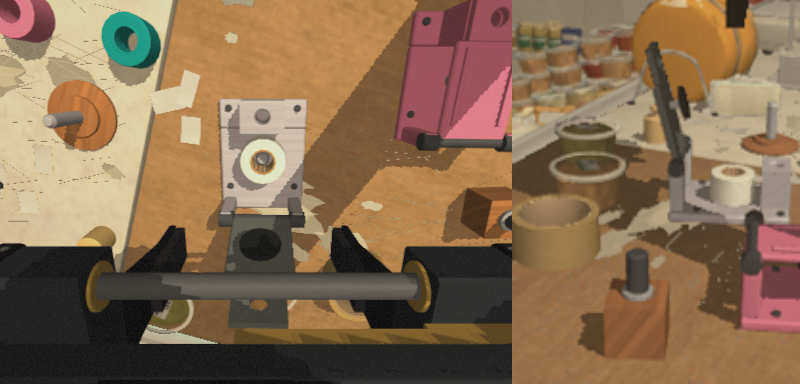

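The roll is flat round the hub (top z 47 mm, centre within about 2.5 mm). The lid leans back at about 1.9 rad. Next I'll go over and behind it with closed fingers.

Request:
send_rows(moves="0 -1 -20 0 0;0 0 -25 0 0;0 0 0 -15 0;0 0 0 -30 0;0 0 0 -30 0;0 0 0 -30 0;0 0 0 -30 0;0 0 0 -15 0;0 0 0 0 0;0 1 20 0 0;0 1 35 1 0;0 1 35 1 0;0 1 30 0 0;0 0 12 0 0;0 0 0 0 0;0 0 0 0 0")

```text
time_s: 19.38
position: [0.6652, 0.02, 0.1554]
tcp_rot: [[-0.307, 0.025, -0.952], [0.951, -0.02, -0.307], [-0.027, -0.999, -0.018]]
force: [0.5, 1.2, 0.6]
opening: 0.01
```

```bash
python3 - <<'E'
from h import *
go((.523,-.027,.15))
print(read_state()["opening"])
E
```

```text
pos [0.6652 0.02   0.1554] shift [ -1.    2.8 149.8] yaw row 0.08 tilt [-0.027 -0.999 -0.018] F [0.5 1.2 0.6]
0.010183770611064711
```

Push the lid over (X from 150 down to about 30 mm), slowly.

Request:
send_rows(moves="0 0 0 8 0;0 0 0 8 0;0 0 0 8 0;0 0 0 8 0;0 0 0 8 0;0 0 0 8 0;0 0 0 8 0;0 0 0 8 0;0 0 0 8 0")

```text
time_s: 20.13
position: [0.5964, -0.0022, 0.1547]
tcp_rot: [[-0.307, 0.027, -0.951], [0.951, -0.021, -0.307], [-0.028, -0.999, -0.02]]
force: [1.5, 0.6, 0.7]
opening: 0.005
```

Request:
send_rows(moves="0 0 0 8 0;0 0 0 8 0;0 0 0 8 0;0 0 0 8 0;0 0 0 6 0;0 0 0 0 0")

```text
time_s: 20.63
position: [0.5585, -0.0138, 0.1534]
tcp_rot: [[-0.306, 0.023, -0.952], [0.952, -0.02, -0.307], [-0.026, -1.0, -0.016]]
force: [0.3, 0.2, 0.7]
opening: 0.0
```

```bash
cat >> h.py <<'E'
def lid(nm):
    P=cloud(capture(nm));d=np.array([.951,.309]);n=np.array([-.309,.951])
    X=(P[...,:2]-[.523,-.027])@d;Y=(P[...,:2]-[.523,-.027])@n
    k=(abs(Y)<.03)&(X>-.085)&(X<.06)&(P[...,2]>.066)&(P[...,2]<.21)
    for a in np.arange(-.08,.06,.02):
        kk=k&(X>a)&(X<a+.02)
        if kk.sum()>4: print(nm,round(a+.01,3),kk.sum(),np.round(np.percentile(P[kk][:,2],[5,50,95]),3))
E
python3 - <<'E'
from h import *
go((.523,-.027,.15))
lid("scene")
E
```

```text
pos [ 0.5585 -0.0138  0.1534] shift [-1.6  2.9 37.9] yaw row 0.08 tilt [-0.026 -1.    -0.016] F [0.3 0.2 0.7]
scene -0.01 13 [0.188 0.191 0.194]
scene 0.01 92 [0.115 0.162 0.193]
scene 0.03 89 [0.118 0.163 0.19 ]
scene 0.05 26 [0.066 0.091 0.121]
```

Request:
send_rows(moves="0 0 0 8 0;0 0 0 8 0;0 0 0 8 0;0 0 0 8 0;0 0 0 8 0;0 0 0 0 0;0 0 0 0 0;0 0 0 0 0;0 0 0 0 0;0 0 0 0 0;0 0 0 0 0;0 0 0 0 0")

```text
time_s: 21.68
position: [0.5231, -0.0258, 0.1531]
tcp_rot: [[-0.307, 0.027, -0.951], [0.951, -0.02, -0.307], [-0.028, -0.999, -0.02]]
force: [-0.1, -0.2, 0.2]
opening: 0.005
```

```bash
python3 - <<'E'
from h import *
go((.523,-.027,.15))
lid("scene")
E
```

```text
pos [ 0.5231 -0.0258  0.1531] shift [-1.   3.1  0.6] yaw row 0.11 tilt [-0.028 -0.999 -0.02 ] F [-0.1 -0.2  0.2]
scene -0.07 33 [0.119 0.125 0.128]
scene -0.05 69 [0.113 0.121 0.126]
scene -0.03 75 [0.084 0.111 0.117]
scene -0.01 121 [0.079 0.107 0.184]
scene 0.01 68 [0.088 0.095 0.1  ]
scene 0.03 62 [0.08  0.086 0.092]
scene 0.05 53 [0.072 0.075 0.082]
```

Request:
send_rows(moves="0 0 -20 0 0;20 0 -30 0 0;40 20 0 -4 0;60 30 0 -7 0;60 33 0 -7 0;60 33 0 -8 0;60 33 0 -8 0;60 33 0 -8 0;60 33 0 -8 0;60 33 0 -8 0;60 30 0 -6 0;60 20 0 -3 0;60 5 0 0 0;60 0 0 0 0;60 0 0 0 0")

```text
time_s: 22.98
position: [0.4922, 0.2835, 0.1958]
tcp_rot: [[-0.307, 0.027, -0.951], [0.951, -0.021, -0.308], [-0.028, -0.999, -0.019]]
force: [-0.1, 0.3, -1.3]
opening: 0.685
```

```bash
python3 - <<'E'
from h import *
lid("scene")
s=read_state();c=capture("wrist");P=cloud(c,s);w=c["image"]
q=pts(P,.086,.096,(.494,.285),.03);print("head top",len(q),q[:,2].mean() if len(q) else 0,cv2.minEnclosingCircle(q[:,:2].astype(np.float32)))
q=pts(P,.047,.0525,(.494,.285),.05);print("stand top",len(q),cv2.minAreaRect(q[:,:2].astype(np.float32)))
for m in mark_of(c,"pin_grip")[:2]: print(m["p"],m["pixel"],world(c,m["pixel"],.073,st=s))
c=capture("side");i=c["image"][110:310,150:350]
cv2.imwrite("pics/m4.png",np.hstack([w,cv2.resize(i,(384,384))[:, 100:388]]))
go((.494,.285,.058))
E
```

```text
scene -0.07 74 [0.079 0.084 0.087]
scene -0.05 74 [0.076 0.082 0.084]
scene -0.03 81 [0.078 0.08  0.084]
scene -0.01 76 [0.076 0.078 0.083]
scene 0.01 79 [0.073 0.076 0.08 ]
scene 0.03 70 [0.071 0.074 0.078]
scene 0.05 75 [0.068 0.071 0.074]
head top 335 0.09002952679883787 ((0.4937845766544342, 0.28862667083740234), 0.010197730734944344)
stand top 1660 ((0.4940466284751892, 0.2885870039463043), (0.052487440407276154, 0.05175712704658508), 20.47684097290039)
0.87 [181.7, 263.1] [0.49306229 0.28553414 0.073     ]
pos [0.4928 0.2827 0.196 ] shift [  5.7 137.9   0.8] yaw row -0.01 tilt [-0.028 -0.999 -0.019] F [-0.7  0.5 -0.1]
```

View pics/m4.png

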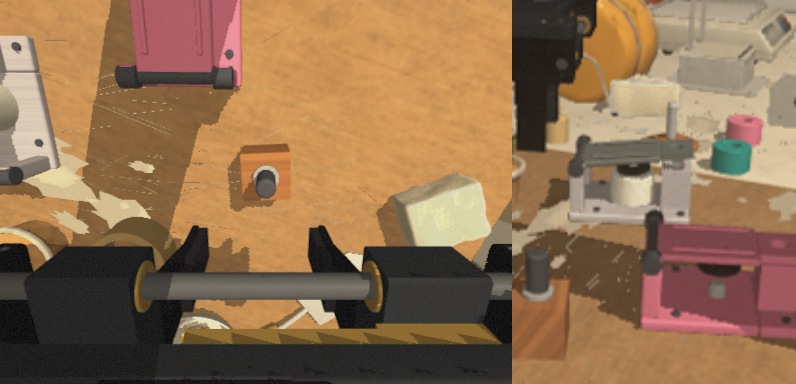

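Request:
send_rows(moves="60 5 15 0 0;60 4 30 0 0;60 0 30 0 0;60 0 25 0 0;60 0 18 0 0;60 0 10 0 0;60 0 7 0 0;60 0 2 0 0;60 0 0 0 0;60 0 0 0 0")

```text
time_s: 24.02
position: [0.4942, 0.2899, 0.0598]
tcp_rot: [[-0.306, 0.029, -0.951], [0.951, -0.02, -0.307], [-0.028, -0.999, -0.021]]
force: [-0.3, 0.4, 0.8]
opening: 0.689
```

```bash
python3 - <<'E'
from h import *
go((.494,.2885,.058))
E
```

```text
pos [0.4942 0.2899 0.0598] shift [-1.2  1.8  0.7] yaw row 0.08 tilt [-0.028 -0.999 -0.021] F [-0.3  0.4  0.8]
```

Request:
send_rows(moves="60 -1.2 1.5 0.5 0;10 0 0 0 0;10 0 0 0 0;10 0 0 0 0;10 0 0 0 0;10 0 0 0 0;10 0 0 0 0;10 0 0 0 0;10 0 0 0 0")

```text
time_s: 24.77
position: [0.4933, 0.2884, 0.0573]
tcp_rot: [[-0.307, 0.027, -0.951], [0.951, -0.021, -0.307], [-0.028, -0.999, -0.019]]
force: [0.2, 0.6, 1.0]
opening: 0.22
```

Request:
send_rows(moves="10 0 -3 0 0;10 0 -8 0 0;10 -1 -15 -1 0;10 -1 -25 0 0;10 0 -25 0 0;10 -1 -24 -1 0;10 0 -10 0 0;10 0 0 0 0;10 0 0 0 0")

```text
time_s: 25.52
position: [0.4929, 0.2884, 0.1675]
tcp_rot: [[-0.307, 0.028, -0.951], [0.951, -0.02, -0.307], [-0.028, -0.999, -0.02]]
force: [-0.3, -0.1, -1.2]
opening: 0.221
```

```bash
python3 - <<'E'
from h import *
s=read_state();c=capture("wrist");cv2.imwrite("pics/w5.png",c["image"]);P=cloud(c,s)
q=pts(P,.05,.3,s["position"][:2],.02);print(len(q),q.min(0) if len(q) else 0,q.max(0) if len(q) else 0)
go((.4707,-.0437,.17))
E
```

```text
4642 [0.47319855 0.26867326 0.05000133] [0.51286223 0.30821455 0.25372605]
pos [0.4922 0.2882 0.1665] shift [-309.2    2.9  122.3] yaw row 0.1 tilt [-0.028 -0.999 -0.017] F [-1.  -0.4 -1.9]
```

View pics/w5.png

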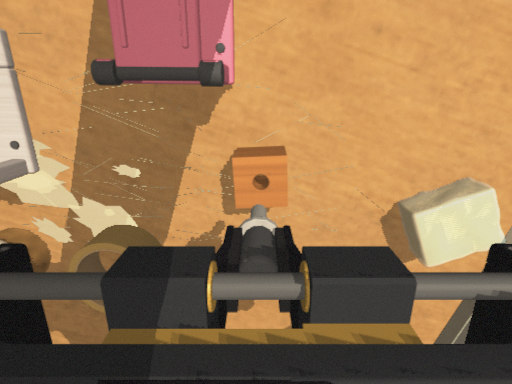

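Request:
send_rows(moves="10 -12 0 5 0;10 -24 0 10 0;10 -33 0 13 0;10 -33 0 13 0;10 -33 0 13 0;10 -33 0 13 0;10 -33 0 13 0;10 -33 0 13 0;10 -33 0 13 0;10 -24 0 10 0;10 -12 0 4 0;10 -6 0 2 0;10 0 0 0 0;10 0 0 0 0;10 0 0 0 0")

```text
time_s: 26.82
position: [0.4712, -0.0421, 0.1731]
tcp_rot: [[-0.308, 0.026, -0.951], [0.951, -0.02, -0.308], [-0.027, -0.999, -0.018]]
force: [-0.3, 0.6, -1.1]
opening: 0.22
```

```bash
python3 - <<'E'
from h import *
lid("scene")
s=read_state();c=capture("wrist");cv2.imwrite("pics/w6.png",cv2.resize(c["image"][110:270,160:360],(800,640))[:600]);P=cloud(c,s)
p=np.array(s["position"])
for lo in (.113,.12,.13,.14,.15):
    q=pts(P,lo,lo+.008,p[:2],.02);
    if len(q): print("pin slice",lo,len(q),(q.mean(0)-p).round(4),((q-p)@np.array(s["tcp_rot"]))[:,[0,2]].min(0).round(4),((q-p)@np.array(s["tcp_rot"]))[:,[0,2]].max(0).round(4))
for m in mark_of(c,"lid_hole")[:2]: print("hole",m["p"],m["pixel"],world(c,m["pixel"],.084,st=s))
for m in mark_of(c,"pin_tip")[:2]: print("tip",m["p"],m["pixel"],world(c,m["pixel"],p[2]-.0523,st=s))
q=pts(P,.07,.095,(.49,-.04),.09);d=np.array([.951,.309]);n=np.array([-.309,.951])
X=(q[:,:2]-[.523,-.027])@d;Y=(q[:,:2]-[.523,-.027])@n
k=(X<-.04);print("lid end",k.sum(),X.min(),Y[k].min(),Y[k].max())
go((.4707,-.0437,.12))
E
```

```text
scene -0.07 136 [0.079 0.087 0.195]
scene -0.05 97 [0.077 0.082 0.158]
scene -0.03 79 [0.077 0.08  0.084]
scene -0.01 77 [0.075 0.078 0.081]
scene 0.01 77 [0.073 0.076 0.08 ]
scene 0.03 74 [0.071 0.074 0.077]
scene 0.05 69 [0.068 0.071 0.074]
pin slice 0.12 4 [-0.0043 -0.0011 -0.046 ] [-0.0015  0.0044] [0.0052 0.0059]
pin slice 0.13 63 [-0.0038 -0.0012 -0.0391] [-0.0043  0.0018] [0.0065 0.0062]
pin slice 0.14 62 [-0.0042 -0.0011 -0.0298] [-0.0041  0.0021] [0.0063 0.0062]
hole 0.71 [189.6, 256.3] [ 0.47065552 -0.04551229  0.084     ]
tip 0.86 [207.4, 258.3] [ 0.47150739 -0.04235356  0.12090886]
lid end 1996 -0.07465766556345403 -0.023962901686996413 0.02600146577482617
pos [ 0.4717 -0.0421  0.1735] shift [ 0.2 53.5  2.5] yaw row 0.2 tilt [-0.028 -0.999 -0.019] F [ 0.1  0.6 -1.1]
```

View pics/w6.png

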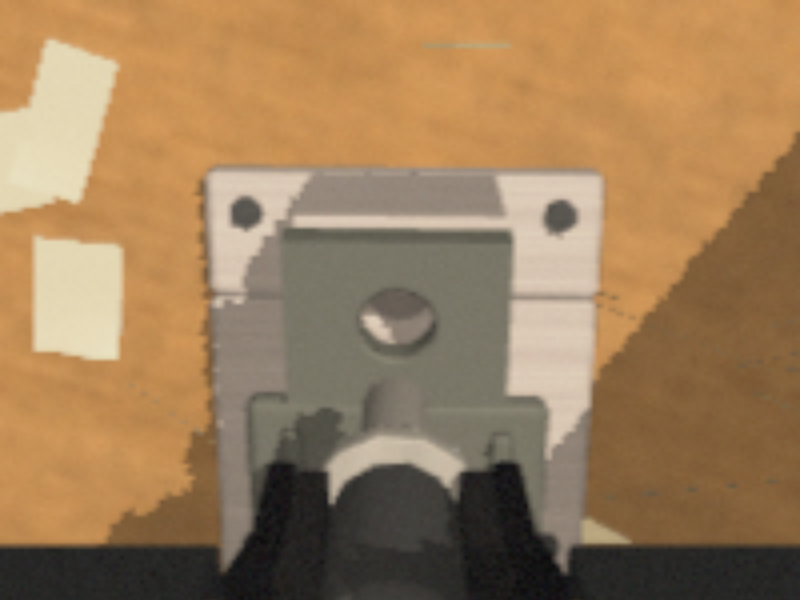

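The hole is at (190.5, 259.3) in full-image pixels, which gives (0.4707,-0.0436) and agrees with the block-based bore. The pin hangs straight with its tip about 1.5 mm off, so I'll correct that and insert.

Request:
send_rows(moves="10 -0.5 5 1 0;10 -0.5 10 1 0;10 0 10 0 0;10 0.5 8 0 0;10 0.5 7 0 0;10 0 6 0 0;10 0 0 0 0;10 0 0 0 0")

```text
time_s: 27.68
position: [0.4711, -0.0445, 0.1272]
tcp_rot: [[-0.307, 0.026, -0.951], [0.951, -0.02, -0.307], [-0.027, -0.999, -0.019]]
force: [0.1, 0.4, -0.5]
opening: 0.218
```

```bash
python3 - <<'E'
from h import *
go((.4705,-.0435,.0773))
E
```

```text
pos [ 0.4711 -0.0445  0.1272] shift [ 2.5 49.9  1.2] yaw row 0.1 tilt [-0.027 -0.999 -0.019] F [ 0.1  0.4 -0.5]
```

Request:
send_rows(moves="10 0.5 4 0.4 0;10 0.5 5 0.4 0;10 0.4 5 0.2 0;10 0 5 0 0;10 0 4 0 0;10 0 0 0 0")

```text
time_s: 28.18
position: [0.4699, -0.0439, 0.1036]
tcp_rot: [[-0.307, 0.025, -0.951], [0.951, -0.02, -0.307], [-0.027, -0.999, -0.018]]
force: [0.2, -0.2, -1.4]
opening: 0.22
```

```bash
python3 - <<'E'
from h import *
go((.4705,-.0435,.0773))
E
```

```text
pos [ 0.4699 -0.0439  0.1036] shift [ 0.9 26.3 -0.3] yaw row 0.09 tilt [-0.027 -0.999 -0.018] F [ 0.2 -0.2 -1.4]
```

Tip is 9 mm into the bore with no force. Continuing until the collar meets the lid (TCP about 0.092), then pressing shut.

Request:
send_rows(moves="10 0.3 4 0 0;10 0.3 4 0 0;10 0.2 4 0 0;10 0 4 0 0;10 0 3 0 0;10 0 3 0 0;10 0 2 0 0;10 0 0 0 0;10 0 0 0 0")

```text
time_s: 28.93
position: [0.4702, -0.0436, 0.0805]
tcp_rot: [[-0.307, 0.026, -0.951], [0.951, -0.02, -0.307], [-0.027, -0.999, -0.018]]
force: [-2.1, -0.8, 3.3]
opening: 0.219
```

Request:
send_rows(moves="10 0 1.5 0 0;10 0 1.5 0 0;10 0 1 0 0;10 0 0 0 0;10 0 0 0 0")

```text
time_s: 29.35
position: [0.4701, -0.0437, 0.0771]
tcp_rot: [[-0.307, 0.026, -0.951], [0.951, -0.02, -0.308], [-0.027, -0.999, -0.018]]
force: [-4.3, -0.4, 9.1]
opening: 0.222
```

```bash
python3 - <<'E'
from h import *
go((.4705,-.0435,.0773))
lid("scene")
E
```

```text
pos [ 0.4701 -0.0437  0.0771] shift [ 0.1 -0.2 -0.4] yaw row 0.11 tilt [-0.027 -0.999 -0.018] F [-4.3 -0.4  9.1]
scene -0.07 145 [0.068 0.091 0.203]
scene -0.05 100 [0.07  0.187 0.207]
scene -0.03 38 [0.068 0.17  0.2  ]
scene -0.01 16 [0.069 0.072 0.074]
scene 0.01 16 [0.068 0.071 0.075]
scene 0.03 42 [0.067 0.07  0.073]
scene 0.05 80 [0.068 0.07  0.073]
```

Request:
send_rows(moves="10 0 1 0 0;10 0 0.5 0 0;10 0 0 0 0;10 0 0 0 0")

```text
time_s: 29.73
position: [0.4702, -0.0438, 0.0769]
tcp_rot: [[-0.307, 0.027, -0.951], [0.951, -0.021, -0.308], [-0.028, -0.999, -0.019]]
force: [-6.3, -0.8, 22.5]
opening: 0.221
```

Request:
send_rows(moves="10 0 1 0 0;10 0 0.5 0 0;10 0 0 0 0;10 0 0 0 0")

```text
time_s: 30.07
position: [0.4703, -0.0439, 0.0765]
tcp_rot: [[-0.307, 0.027, -0.951], [0.951, -0.021, -0.308], [-0.029, -0.999, -0.02]]
force: [-9.0, -0.2, 33.9]
opening: 0.219
```

```bash
python3 - <<'E'
from h import *
go((.4705,-.0435,.0773))
lid("side")
c=capture("side");cv2.imwrite("pics/s7.png",cv2.resize(c["image"][130:250,190:350],(800,600),interpolation=cv2.INTER_CUBIC))
go((.4705,-.0435,.0773))
E
```

```text
pos [ 0.4703 -0.0439  0.0765] shift [ 0.3 -0.8 -0.4] yaw row 0.11 tilt [-0.029 -0.999 -0.02 ] F [-9.  -0.2 33.9]
side -0.07 235 [0.068 0.181 0.207]
side -0.05 327 [0.069 0.116 0.205]
side -0.03 140 [0.068 0.072 0.203]
side -0.01 88 [0.068 0.07  0.073]
side 0.01 81 [0.068 0.069 0.072]
side 0.03 82 [0.068 0.069 0.073]
side 0.05 76 [0.068 0.069 0.072]
pos [ 0.4703 -0.044   0.0765] shift [ 0.3 -0.8 -0.4] yaw row 0.11 tilt [-0.029 -0.999 -0.02 ] F [-9.9 -0.6 33.5]
```

View pics/s7.png

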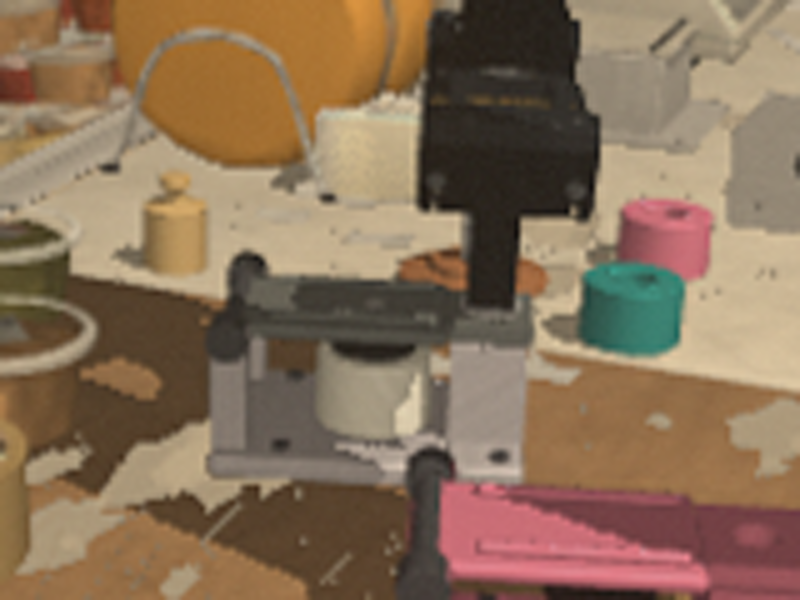

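The lid is level on the lock block (crop about (490, 330)), the roll is under it, and the pin is pressed in. Force is steady at about 34 N, so I'm handing in.

```bash
python3 -c "
from rig import *
print(hand_in()); s=read_state(); print(s['position'],s['force'])"
```

```text
the job is handed in; nothing more can be done
None
the job is handed in; nothing more can be done
```

The job is done and handed in at about 30 s of the 61 s allowed; the hand-in reported no verdict.

**What I did:** I lifted the white roll off the spindle and set it flat over the hub. I pushed the lid over from behind with closed fingers, and it settled on the roll at about 0.11 rad. Then I took the pin from its stand and pressed it through the lid and bore until the collar had the lid shut.

**Last checks:**
- **Lid:** the depth points give it level, with its top at about 70 mm along its length.
- **Pin:** the tip works out at about 35 mm below the bore mouth, computed from the arm's pose and where I gripped the pin, not seen directly. The TCP is within about 1 mm of the bore axis.
- **Press and grip:** the push is steady at about 34 N down with about 9 N sideways, and the fingers are still closed on the 20 mm head.
- **Roll:** its top was at 47 mm and its centre about 2.5 mm from the hub when I released it. It still looks flat under the closed lid.
- **Other things:** I saw no sign that the bystanders had moved, but I did not measure them again.

**What went wrong:** early on I turned joint 6 into its range limit, which tilted the tool by about 16°. I undid most of this against the opposite limit. About 1.9° (0.033 rad) of tool tilt remained to the end, and the pin hung upright all the same.

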